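Clamp the worn idler shaft in its V-cradles

ROBOT

A 6-joint arm with a two-finger parallel gripper is mounted at the origin on the work surface. World frame = base frame: x ahead of the robot, y to its left, z up, the work surface at z = 0. Lengths are in m, angles in rad, forces in N, time in s.
With the tool pointing down it reaches from about 0.35 to 0.775 m from the base axis. Payload 7.3 kg.
Tool frame: the origin (TCP) lies at the very end of the fingers, on their centre line; the grasp point (between the pads) lies 19 mm behind it (robot.pinch_z is the distance from the TCP to the grasp point, in m); z points along the fingers, y is the line along which they close (so a half turn about z gives the same grasp; the last joint's range is limited). The gripper opens to 92 mm and grips with 3 to 60 N. Pads are 19 mm wide; open, the fingers measure 130 mm over their backs; the gripper's body (75 mm by 190 mm) begins 47 mm behind the grasp point.
Start: joints at [-1.45, 0.342, 1.524, -0, 1.275, -0.146], TCP at [0.138, -0.506, 0.227] pointing down, gripper open.
Joint ranges: [-2.53, 2.53], [-0.77, 2.02], [0.04, 2.7], [-1, 4.14], [0.28, 2.66], [-3.11, 3.11]. Speed limits (rad/s): [2.57, 2.57, 3.14, 3.14, 3.14, 3.14].

INTERFACE

Orientations are given as [roll, pitch, yaw] about the fixed x, y, z axes, in that order (R = Rz(yaw) Ry(pitch) Rx(roll)).
In Python, from cell import robot gives the robot as it stands.
- The arm moves only by the tool move_arm, never from a script. Its argument "motion" is a list of rows, each a list of 6 numbers: the shift along the tool's x, y, z in units of 0.1 m (1.0 is 0.1 m), then the turn, a rotation vector about the tool's x, y, z in units of pi rad (1.0 is pi rad). In form: [[dx, dy, dz, rx, ry, rz], ...]. A call has 1 to 12 rows; each row is the pose to reach, as a shift and turn from the pose commanded when the call began, along the tool's axes at that moment, turning the shorter way round; what a row does not reach only later rows make up. A row lasts 1/8 s, in which the tool goes at most 62.5 mm and 10.7 degrees, less where a joint would pass 70% of its speed; a pose out of reach is approached as far as the arm can. A call with a number of a shift or a turn outside -1 to 1 is refused whole. A call with a gripper value outside its range is refused whole. "fingers" is the opening, from -1 (shut) to 1 (fully open), set as the call begins (left out, the last holds). The fingers move at their own pace and stop on an object; "newtons" is the grip in N (left out, the last holds). Time passes only in rows, so rows that repeat a pose let the fingers close. It gives the time, the measured TCP pose, the force, the opening and the grip force at its end, in the units of the state.
- robot.observe(): the state, without advancing time (a new reading comes with each control period).
- robot.read_camera(name): name is "scene" or "top"; returns a dict with "image" (480x640x3 uint8, red, green, blue), "range_z" (480x640 float32, m along the optical axis (not along the pixel's ray), 0 where there is no reading), "vfov" (degrees; the focal length in pixels is half the picture's height over the tangent of half this angle, whatever the lens; pixels are square), "cx", "cy" (the principal point, pixels), "extrinsics" (4x4, takes a point from camera to world coordinates). Camera axes: x right, y up, looking along -z (the intrinsics and any distortion apply to the point x, -y, -z); pixel columns grow to the right and rows downward; lengths in m; the calibration is good to about 2 mm. A picture is of the moment at which its call begins.
- robot.hand_in(): hands the job in; it is judged then, once.
The state is a dict: "time": time; "qpos": joint angles; "qvel": joint speeds; "joint_efforts": joint torques, N m; "tool_pos": TCP position; "tool_rot": TCP orientation; "contact_force": force on the tool from outside, world axes, zero at the start; "torque": the same for the moment, N m; "opening": finger opening in m; "grip_force": force on a finger pad.
Only numpy, scipy, OpenCV 4.12 (cv2) and the standard library are available. Lean on these libraries where they do the work, as an engineer would, in place of code of your own. Each camera call takes 0.05 s, during which the arm holds its last target. There are 200 camera calls.

TASK

Clamp the worn idler shaft down in its fixture, ready for dressing: push the open clamp strap over with your fingers until it lies on the shaft, and only then push the red cam lever over and all the way down to lock it. Lift nothing, leave the shaft seated where it lies, and do not disturb the parts in the tray or on the mat.

Things in the scene. Friction and masses are not known exactly. Their poses are not given: they have to be found in the camera images.
- fixture: Blue shaft clamping fixture bolted to the bench: base plate 220 mm (its x) by 170 mm (its y) by 12 mm, with two grey V-cradles. Origin: centre of the plate's underside, on the bench; x runs along the shaft, z is up. Strap (hinged on the +y side) and cam lever (on the -y side) both move in its plane x = 0.
- strap_hinge (a point): Middle of the strap's hinge axis, at y = +58, z = 64.5 mm in the fixture's frame; the axis is parallel to the fixture's x. Blue cheeks beside it reach z = 77 mm.
- strap (a joint): Clamp strap angle (rad): 0 = level on the shaft (closed), 1.57 = upright, grows as it opens; starts at 1.75 to 2.05, leaning to fixture +y; stop at 2.15. Flat zinc-plated bar 36 mm wide (along x), 6 mm thick, hinge axis in its mid-plane, black jaw pad underneath. Stiff pivot: it stays where it is left; 1 to 6 N on its outer half moves it. Closed = pad pressed down on the shaft.
- strap_end (a point): Middle of the strap's tip edge on its outer face (the upper face when closed), 102 mm from the hinge axis. Closed, it is at fixture y = -44, z = 67.5 mm.
- lever_pivot (a point): Middle of the cam lever's axis, at y = -55, z = 80.2 mm in the fixture's frame; the axis is parallel to the fixture's x. Blue cheeks beside it reach z = 91 mm.
- lever (a joint): Cam lever angle (rad): 0 = upright, positive = leaning over the strap to fixture +y, negative = out to -y; starts at -0.6 to -0.25; stops at -0.70 and 1.47. 1.47 = fully down (locked), nearly level above the closed strap. Stiff: it stays where it is left; 4 to 6 N on the grip moves it, up to 12 N in the last 0.1 rad as its cam presses the strap's tip. Upright or further in, it blocks the strap.
- lever_end (a point): Centre of the ball end (21 mm) of the red lever grip, 112 mm from the lever's axis. Lever: straight steel arm 16 mm (along x) by 10 mm, and from 60 mm out a round red grip 18 mm in diameter.
- shaft_center (a point): Centre of the worn steel idler shaft, 25 mm in diameter, 250 mm long, loose in the V-cradles, its axis 45 mm above the bench, along the fixture's x.
- tray: Shallow steel tray, 250 by 180 by 24 mm, fixed, origin at the centre of its underside; holds nuts, cap and shield. It and the rubber mat lie one on each side of the fixture.
- mat: Black rubber mat, 250 by 180 by 4 mm, fixed, origin at the centre of its underside; carries the bearing, spanner and oil bottle.
- nut1: Zinc-plated hex nut, 30 mm across flats, 16 mm high, in the tray; origin at underside centre. Bystander.
- nut2: A second such nut in the tray. Bystander.
- nut3: A third such nut in the tray. Bystander.
- cap: Grey cast bearing housing cap, 72 mm in diameter, 30 mm high, in the tray; origin at underside centre. Bystander.
- shield: Yellow polymer bearing shield, 68 mm in diameter, 11 mm high, in the tray; origin at underside centre. Bystander.
- bearing: Spare ball bearing, 52 mm in diameter, 15 mm high, on the mat; origin at underside centre. Bystander.
- spanner: Steel spanner, 190 mm long, lying on the mat. Bystander.
- oil: Green oil bottle with red cap, 48 mm in diameter, 125 mm tall, standing on the mat; origin at underside centre. Bystander.

How it is judged:
On the way, in this order (a step that is already met when the one before it is completed fails the run):
1. the strap has been swung over and lies on the shaft, the cam lever still up (value of joint strap below 0.07 rad and value of joint lever below 0.9 rad), for 0.2 s.
2. the cam lever has been pushed fully down (value of joint lever above 1.4 rad and value of joint strap below 0.04 rad), for 0.2 s.
At the end, for the whole second after the job is handed in: The strap lies on the shaft (within 0.04 rad of level), the cam lever is down within 0.07 rad of its stop and stays there, and the shaft is seated in the V-cradles (within 4 mm of its seat) (all of step 2 and value of joint strap above -0.04 rad and z of shaft_center in the frame of fixture between 0.041 and 0.049 m and y of shaft_center in the frame of fixture between -0.004 and 0.004 m and velocity of joint lever between -0.05 and 0.05 rad/s); the robot touches nothing.
It fails at once if the cam lever is pushed down while the strap is not yet over the shaft (value of joint lever above 0.9 rad and value of joint strap above 0.3 rad).
It fails at once if the shaft is lifted, or shoved more than 20 mm (height (world z) of shaft_center above 0.06 m or distance of shaft_center from where it was at the start of the episode above 0.02 m).
It fails at once if a part in the tray or on the mat is moved more than 20 mm (distance of any of nut1, nut2, nut3, cap, shield, bearing, spanner, oil from where it was at the start of the episode above 0.02 m).
It also fails if it takes over 61 s, if anything falls off the work surface, if the arm or the gripper's body presses on something with over 40 N, if the wrist force passes 120 N, or if a joint passes its speed limit or range.

## Working session

There is one attempt and no reset: what is moved stays moved. The work goes in short steps, Python scripts to look and compute and a tool call to move; the robot and the scene stay as the last step left them, time stands still between calls to the robot, and variables do not carry over. Pictures are saved under pics/ and viewed, at most 10 in all, crops included, and the job is handed in when it is done.

Besides the shell and the picture viewer there is one more tool, called after ">>>" as name(argument=value, ...), one argument or row to a line, values as JSON. move_arm: Moves the arm, as the interface text tells. Shifts and turns lie within -1 to 1; 1 stands for 0.1 m of shift or pi rad of turn. Its arguments: {"type":"object","properties":{"motion":{"type":"array"},"fingers":{"type":"number"},"newtons":{"type":"number"}},"required":["motion"]}

```bash
mkdir -p pics
cat > h.py <<'E'
import numpy as np,cv2
from cell import robot
def cam(n):
    c=robot.read_camera(n); return c
def P(c,u,v,w=2):
    f=240/np.tan(np.radians(c['vfov']/2)); z=c['range_z'][int(v)-w:int(v)+w+1,int(u)-w:int(u)+w+1]; z=np.median(z[z>0])
    p=np.array([(u-c['cx'])/f*z,-(v-c['cy'])/f*z,-z,1]); return (c['extrinsics']@p)[:3]
E
python3 - <<'E'
from h import *
import pickle
for n in ('scene','top'):
    c=cam(n); pickle.dump(c,open(n+'.pkl','wb')); cv2.imwrite(f'pics/{n}0.png',c['image'][:,:,::-1]); print(n,c.keys(),c['vfov'],c['cx'],c['cy'],c['extrinsics'].round(3).tolist())
print(robot.observe())
E
```

```text
scene dict_keys(['image', 'range_z', 'vfov', 'cx', 'cy', 'extrinsics']) 44.83541595648904 324.09729919696383 243.0650864132538 [[0.855, -0.386, 0.346, 0.961], [0.518, 0.656, -0.549, -0.739], [-0.015, 0.649, 0.761, 1.167], [0.0, 0.0, 0.0, 1.0]]
top dict_keys(['image', 'range_z', 'vfov', 'cx', 'cy', 'extrinsics']) 56.04881446873102 311.3553639354067 232.81670616766033 [[-0.025, 0.99, -0.136, 0.352], [-0.999, -0.028, -0.024, -0.014], [-0.028, 0.135, 0.99, 1.201], [0.0, 0.0, 0.0, 1.0]]
{'time': 0.1, 'qpos': array([-1.44997554e+00,  3.42656132e-01,  1.52490436e+00,  3.97957328e-06,
        1.27538112e+00, -1.45991834e-01]), 'qvel': array([-4.30454829e-05, -1.12563396e-03, -1.13486248e-03,  1.36557551e-04,
       -1.48457665e-03, -1.18190496e-04]), 'joint_efforts': array([ 1.29172364e-03, -4.32004380e+01, -2.44694817e+01,  7.18781585e-02,
        5.26148966e-02, -3.65305823e-05]), 'tool_pos': array([ 0.13840478, -0.50606569,  0.22611883]), 'tool_rot': array([-3.14025860e+00, -2.00003529e-04,  2.66811330e-01]), 'contact_force': array([-0.30209535,  0.42690567, -0.67625108]), 'torque': array([-0.03495411, -0.02923133,  0.01008865]), 'grip_force': 0.0, 'opening': 0.09159598678837481}
```

View pics/scene0.png

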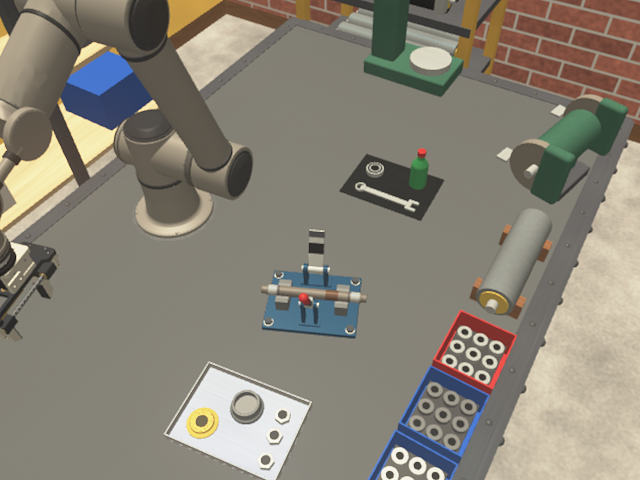

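View pics/top0.png

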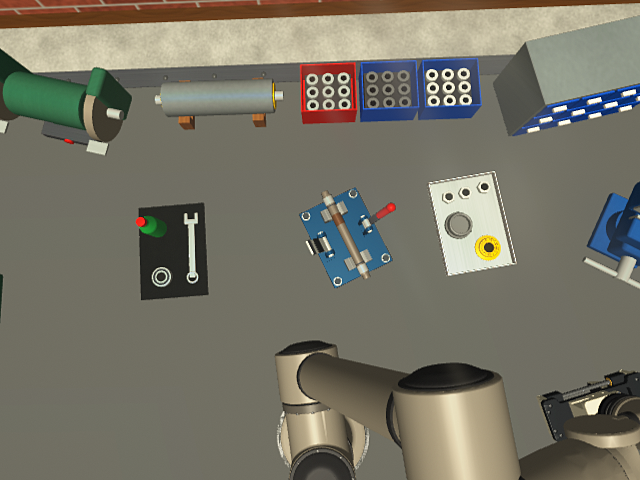

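The top view shows the fixture with plate corners at about (300,216), (355,187), (393,259) and (337,288). The strap is at (318,245), leaning left towards +y, and the lever ball is at (390,209), leaning out. The scene view shows the strap tip at (317,233) and the ball at (305,299).

Run:
```python
from h import *
import pickle
t=pickle.load(open('top.pkl','rb')); s=pickle.load(open('scene.pkl','rb'))
cv2.imwrite('pics/tc.png',cv2.resize(t['image'][170:300,280:410,::-1],None,fx=4.6,fy=4.6,interpolation=cv2.INTER_CUBIC))
# blue plate points -> minAreaRect
def cloud(c):
    f=240/np.tan(np.radians(c['vfov']/2)); v,u=np.mgrid[:480,:640]; z=c['range_z']
    p=np.stack([(u-c['cx'])/f*z,-(v-c['cy'])/f*z,-z,np.ones_like(z)],-1)
    return (p@c['extrinsics'].T)[...,:3]
for n,c in(('top',t),('scene',s)):
    X=cloud(c); I=c['image'].astype(int)
    m=(I[...,2]>I[...,0]+35)&(abs(X[...,2]-.012)<.006)&(abs(X[...,0]-.5)<.3)&(abs(X[...,1])<.25)
    r=cv2.minAreaRect(X[m][:,:2].astype(np.float32)*1000); print(n,m.sum(),r)
    red=(I[...,0]>150)&(I[...,1]<70)&(X[...,2]>.09)&(abs(X[...,0]-.5)<.25)&(abs(X[...,1])<.2)
    print('red',X[red].mean(0),X[red].min(0),X[red].max(0),X[red][X[red][:,2].argmax()])
    np.save(n+'X.npy',X)
```

```text
top 3137 ((503.2955017089844, -73.7206039428711), (219.3144989013672, 169.27439880371094), 24.268810272216797)
red [ 0.53418068 -0.15654424  0.20864552] [ 0.35243479 -0.17934575  0.12957459] [ 0.55549493 -0.01407433  1.20119304] [ 0.35243479 -0.01407433  1.20119304]
scene 2746 ((507.1057434082031, -76.6468734741211), (217.81690979003906, 172.55291748046875), 24.247438430786133)
red [ 0.55338746 -0.17764377  0.18394975] [ 0.5423149  -0.18500914  0.179573  ] [ 0.5592793  -0.16803976  0.19014851] [ 0.55892893 -0.17166394  0.19014851]
```

View pics/tc.png

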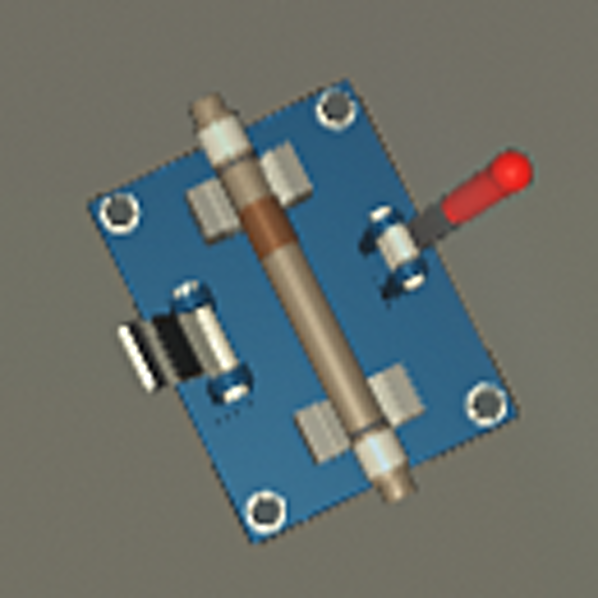

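>>> move_arm(
  motion=[
    [1,-1,-0.8,0,0,-0.55],
    [1,-1,-0.8,0,0,-0.55],
    [1,-1,-0.8,0,0,-0.55],
    [1,-1,-0.8,0,0,-0.55],
    [1,-1,-0.8,0,0,-0.55],
    [1,-1,-0.8,0,0,-0.55],
    [1,-1,-0.8,0,0,-0.55],
    [1,-1,-0.8,0,0,-0.55],
    [1,-1,-0.8,0,0,-0.55],
    [1,-1,-0.8,0,0,-0.55],
    [1,-1,-0.8,0,0,-0.55],
    [1,-1,-0.8,0,0,-0.55],
  ],
  fingers=-1,
  newtons=20,
)

```text
time: 1.6
tool_pos: [0.2085, -0.3835, 0.3066]
tool_rot: [3.142, -0.0, 1.994]
contact_force: [0.4, 0.7, -0.6]
opening: 0.0005
grip_force: 0.0
```

>>> move_arm(
  motion=[
    [0.25,0.5,0,0,0,0],
    [0.5,1,0,0,0,0],
    [0.5,1,0,0,0,0],
  ],
)

```text
time: 1.98
tool_pos: [0.2807, -0.2944, 0.3069]
tool_rot: [3.141, 0.0, 1.999]
contact_force: [-0.4, -1.3, -0.1]
opening: 0.0006
grip_force: 0.0
```

>>> move_arm(
  motion=[
    [0.4,0.5,0,0,0,0],
    [0.8,1,0,0,0,0],
    [0.8,1,0,0,0,0],
    [0.8,1,0,0,0,0],
  ],
)

```text
time: 2.48
tool_pos: [0.3373, -0.1834, 0.3068]
tool_rot: [-3.141, 0.001, 1.995]
contact_force: [-0.9, 0.0, -1.1]
opening: 0.0001
grip_force: 0.0
```

>>> move_arm(
  motion=[
    [0.4,0.45,0,0,0,0],
    [0.9,1,0,0,0,0],
    [0.9,1,0,0,0,0],
    [0.9,1,0,0,0,0],
  ],
)

```text
time: 2.98
tool_pos: [0.3915, -0.0609, 0.3065]
tool_rot: [-3.141, 0.0, 1.994]
contact_force: [-0.9, 0.5, 0.2]
opening: 0.0001
grip_force: 0.0
```

>>> move_arm(
  motion=[
    [0.4,0.45,0,0,0,0],
    [0.9,1,0,0,0,0],
    [0.9,1,0,0,0,0],
    [0.9,1,0,0,0,0],
  ],
)

```text
time: 3.48
tool_pos: [0.4458, 0.0619, 0.3064]
tool_rot: [-3.14, 0.001, 1.994]
contact_force: [-0.1, -0.4, -0.1]
opening: 0.0011
grip_force: 0.0
```

>>> move_arm(
  motion=[
    [0,0,0.5,0,0,0],
    [0,0,1,0,0,0],
    [0,0,1,0,0,0],
  ],
)

```text
time: 3.85
tool_pos: [0.4432, 0.0612, 0.2044]
tool_rot: [-3.135, -0.003, 1.992]
contact_force: [0.8, -1.0, 0.5]
opening: 0.0006
grip_force: 0.0
```

>>> move_arm(
  motion=[
    [0,0,0.4,0,0,0],
    [0,0,0.7,0,0,0],
    [0,0,0.7,0,0,0],
    [0,0,0.7,0,0,0],
  ],
)

```text
time: 4.35
tool_pos: [0.4472, 0.0627, 0.1389]
tool_rot: [3.138, 0.002, 1.994]
contact_force: [-0.6, -0.5, 0.4]
opening: 0.0005
grip_force: 0.0
```

Run:
```python
from h import *
c=cam('scene'); cv2.imwrite('pics/s1.png',cv2.resize(c['image'][180:360,220:420,::-1],None,fx=3.3,fy=3.3))
print(robot.observe()['tool_pos'])
```

```text
[0.44716318 0.06290099 0.13887881]
```

View pics/s1.png

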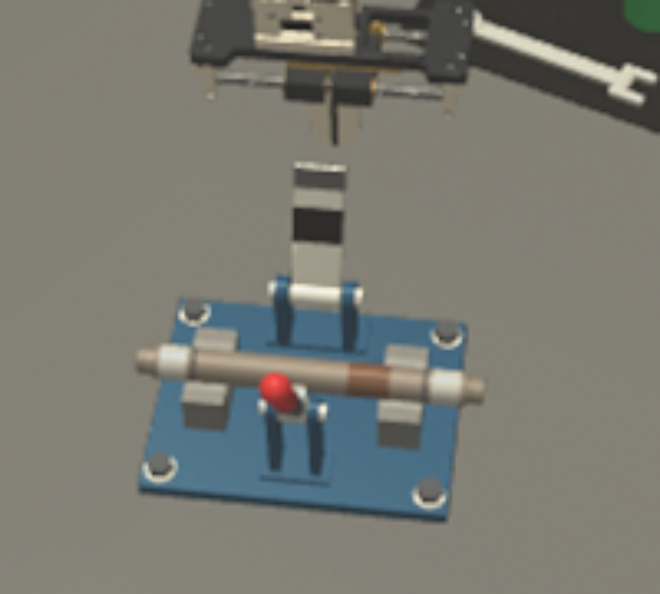

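The finger stands behind the strap and lines up with it, at (335,140) in the crop against the strap tip at (320,170). Next I push the strap over.

>>> move_arm(
  motion=[
    [0,0,0.09,0,0,0],
    [-0.15,0,0.09,0,0,0],
    [-0.3,0,0.09,0,0,0],
    [-0.4,0,0.09,0,0,0],
    [-0.5,0,0.09,0,0,0],
    [-0.6,0,0.09,0,0,0],
    [-0.65,0,0.09,0,0,0],
    [-0.65,0,0.09,0,0,0],
  ],
)

```text
time: 5.4
tool_pos: [0.4726, 0.0036, 0.1276]
tool_rot: [-3.142, 0.001, 1.994]
contact_force: [0.7, 0.5, -0.0]
opening: 0.0006
grip_force: 0.0
```

>>> move_arm(
  motion=[
    [-0.08,0,0,0,0,0],
    [-0.15,0,0,0,0,0],
    [-0.24,0,0,0,0,0],
    [-0.33,0,0,0,0,0],
    [-0.43,0,0.01,0,0,0],
    [-0.53,0,0.03,0,0,0],
    [-0.62,0,0.1,0,0,0],
    [-0.71,0,0.17,0,0,0],
    [-0.77,0,0.26,0,0,0],
    [-0.83,0,0.35,0,0,0],
  ],
)

```text
time: 6.65
tool_pos: [0.5067, -0.0718, 0.0921]
tool_rot: [3.142, 0.0, 1.995]
contact_force: [-0.1, 2.6, 1.7]
opening: 0.0003
grip_force: 1.1
```

Run:
```python
from h import *
c=cam('scene'); cv2.imwrite('pics/s2.png',cv2.resize(c['image'][180:360,220:420,::-1],None,fx=3.3,fy=3.3))
p=robot.observe()['tool_pos'];d=p-[.505,-.075,0];print(p,-.411*d[0]+.911*d[1],.911*d[0]+.411*d[1])
```

```text
[ 0.50666216 -0.07232174  0.09105372] 0.0017567464788651411 0.002614987079361017
```

View pics/s2.png

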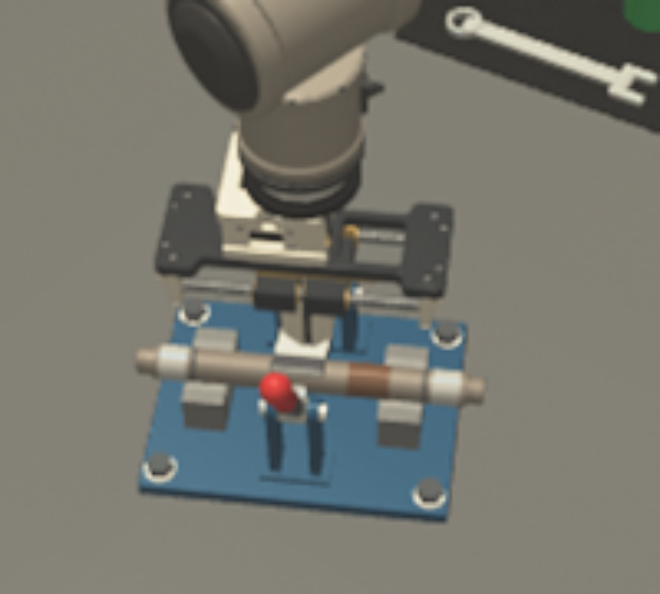

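The strap is most of the way over, with its tip at (298,365) in the crop, and the lever is still out. Now I press the strap down.

>>> move_arm(
  motion=[
    [-0.03,0,0.06,0,0,0],
    [-0.05,0,0.12,0,0,0],
    [-0.06,0,0.18,0,0,0],
    [-0.06,0,0.22,0,0,0],
    [-0.06,0,0.24,0,0,0],
    [-0.06,0,0.24,0,0,0],
  ],
)

```text
time: 7.45
tool_pos: [0.509, -0.077, 0.0686]
tool_rot: [-3.142, 0.0, 1.995]
contact_force: [0.1, 0.6, -0.3]
opening: 0.0002
grip_force: 0.0
```

>>> move_arm(
  motion=[
    [0,0,0.01,0,0,0],
    [0,0,0.02,0,0,0],
    [0,0,0.02,0,0,0],
    [0,0,0.02,0,0,0],
  ],
)

```text
time: 7.95
tool_pos: [0.5091, -0.0769, 0.0675]
tool_rot: [3.141, 0.001, 1.995]
contact_force: [-2.8, 0.1, 8.6]
opening: 0.0004
grip_force: 4.2
```

>>> move_arm(
  motion=[
    [0,0,0.01,0,0,0],
    [0,0,0.01,0,0,0],
    [0,0,0.01,0,0,0],
  ],
)

```text
time: 8.32
tool_pos: [0.5091, -0.077, 0.0674]
tool_rot: [3.141, 0.001, 1.995]
contact_force: [-4.6, 0.1, 16.6]
opening: 0.0007
grip_force: 8.2
```

The strap is firmly down: z = 67.4 mm at 16.6 N. I now lift off and go round to the outside of the lever.

>>> move_arm(
  motion=[
    [0,0,-0.3,0,0,0],
    [0,0,-0.7,0,0,0],
    [0,0,-1,0,0,0],
    [0,0,-1,0,0,0],
  ],
)

```text
time: 8.82
tool_pos: [0.5102, -0.0771, 0.1678]
tool_rot: [3.138, 0.003, 1.995]
contact_force: [0.3, -0.4, -0.6]
opening: 0.0004
grip_force: 0.0
```

>>> move_arm(
  motion=[
    [0,0,-0.5,0,0,0],
    [0,0,-1,0,0,0],
    [0,0,-1,0,0,0],
  ],
)

```text
time: 9.2
tool_pos: [0.5104, -0.0772, 0.2683]
tool_rot: [3.137, 0.004, 1.995]
contact_force: [-0.8, 0.2, -1.1]
opening: 0.0004
grip_force: 0.0
```

>>> move_arm(
  motion=[
    [-0.5,-0.03,0,0,0,0],
    [-1,-0.03,0,0,0,0],
    [-1,-0.03,0,0,0,0],
  ],
)

```text
time: 9.57
tool_pos: [0.5473, -0.1718, 0.2625]
tool_rot: [-3.139, -0.003, 1.991]
contact_force: [-0.3, -0.1, -0.4]
opening: 0.0005
grip_force: 0.0
```

>>> move_arm(
  motion=[
    [-0.4,0,0,0,0,0],
    [-0.7,0,0,0,0,0],
    [-0.7,0,0,0,0,0],
    [-0.7,0,0,0,0,0],
  ],
)

```text
time: 10.07
tool_pos: [0.5756, -0.2317, 0.2645]
tool_rot: [-3.14, -0.002, 1.995]
contact_force: [-0.7, 0.0, -1.1]
opening: 0.0005
grip_force: 0.0
```

Run:
```python
from h import *
c=cam('scene'); cv2.imwrite('pics/s3.png',cv2.resize(c['image'][200:380,220:420,::-1],None,fx=3.3,fy=3.3))
p=robot.observe()['tool_pos'];d=p-[.505,-.075,0];print(p,-.411*d[0]+.911*d[1],.911*d[0]+.411*d[1])
```

```text
[ 0.57568929 -0.2316758   0.26501458] -0.1717849538091125 4.189518030564554e-06
```

View pics/s3.png

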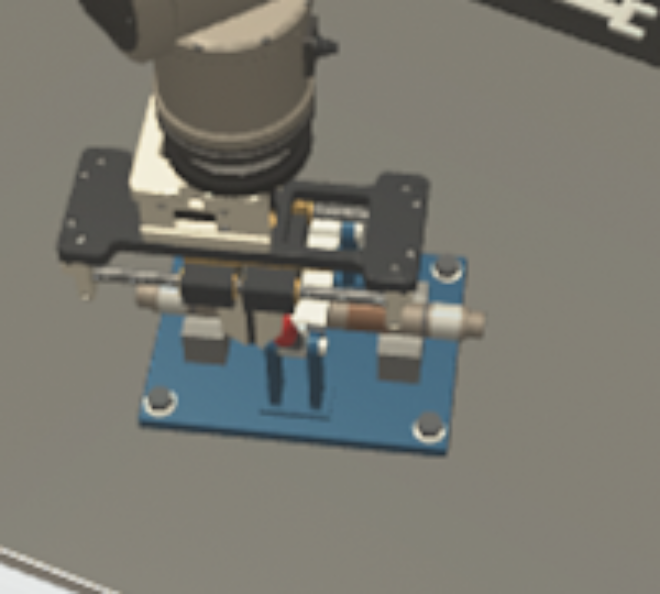

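The strap lies flat, visible at (312,310) in the crop, and the gripper is outside the lever. I lower and push the lever over.

>>> move_arm(
  motion=[
    [0,0,0.5,0,0,0],
    [0,0,1,0,0,0],
    [0,0,1,0,0,0],
  ],
)

```text
time: 10.5
tool_pos: [0.5738, -0.2308, 0.1623]
tool_rot: [-3.136, -0.007, 1.996]
contact_force: [0.7, -0.2, 1.1]
opening: 0.0006
grip_force: 0.0
```

>>> move_arm(
  motion=[
    [0,0,0.1,0,0,0],
    [0,0,0.2,0,0,0],
    [0.15,0,0.2,0,0,0],
    [0.3,0,0.2,0,0,0],
    [0.4,0,0.2,0,0,0],
    [0.5,0,0.2,0,0,0],
    [0.6,0,0.15,0,0,0],
    [0.7,0,0.1,0,0,0],
    [0.8,0,0.03,0,0,0],
    [0.9,0,-0.03,0,0,0],
    [0.98,0,-0.05,0,0,0],
    [0.98,0,-0.05,0,0,0],
  ],
)

```text
time: 12.0
tool_pos: [0.5356, -0.1429, 0.1709]
tool_rot: [3.142, -0.001, 1.995]
contact_force: [0.1, -0.3, -0.1]
opening: 0.0005
grip_force: 0.0
```

Run:
```python
from h import *
c=cam('scene'); cv2.imwrite('pics/s4.png',cv2.resize(c['image'][200:380,220:420,::-1],None,fx=3.3,fy=3.3))
p=robot.observe()['tool_pos'];d=p-[.505,-.075,0];print(p,-.411*d[0]+.911*d[1],.911*d[0]+.411*d[1])
```

```text
[ 0.53570424 -0.14298843  0.17077886] -0.07455690334439329 2.8314781564280078e-05
```

View pics/s4.png

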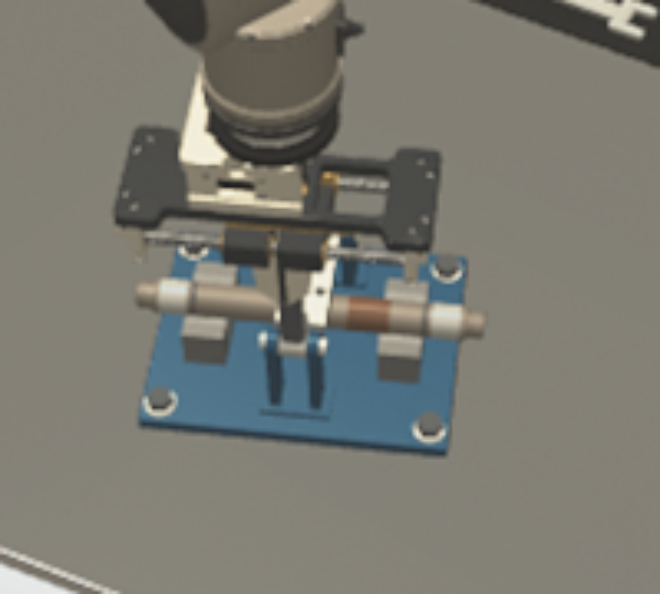

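The lever arm stands upright, at (292,325) in the crop, ahead of the fingers. I follow its arc down.

>>> move_arm(
  motion=[
    [0.15,0,0,0,0,0],
    [0.3,0,0,0,0,0],
    [0.43,0,0.04,0,0,0],
    [0.56,0,0.08,0,0,0],
    [0.67,0,0.16,0,0,0],
    [0.78,0,0.25,0,0,0],
    [0.87,0,0.36,0,0,0],
    [0.95,0,0.48,0,0,0],
    [0.95,0,0.48,0,0,0],
  ],
)

```text
time: 13.18
tool_pos: [0.4957, -0.0562, 0.1213]
tool_rot: [-3.139, -0.003, 1.995]
contact_force: [-0.2, 0.6, 0.9]
opening: 0.0005
grip_force: 0.0
```

>>> move_arm(
  motion=[
    [0.03,0,0.06,0,0,0],
    [0.05,0,0.12,0,0,0],
    [0.07,0,0.17,0,0,0],
    [0.08,0,0.21,0,0,0],
    [0.08,0,0.23,0,0,0],
    [0.08,0,0.23,0,0,0],
  ],
)

```text
time: 13.92
tool_pos: [0.4933, -0.0498, 0.0998]
tool_rot: [-3.141, -0.0, 1.995]
contact_force: [-2.0, -0.8, 5.9]
opening: 0.0004
grip_force: 2.8
```

>>> move_arm(
  motion=[
    [0,0,0.01,0,0,0],
    [0,0,0.02,0,0,0],
    [0,0,0.02,0,0,0],
    [0,0,0.02,0,0,0],
  ],
)

```text
time: 14.42
tool_pos: [0.4933, -0.0496, 0.0981]
tool_rot: [3.142, -0.0, 1.995]
contact_force: [-3.3, 1.9, 9.1]
opening: 0.0004
grip_force: 4.5
```

>>> move_arm(
  motion=[
    [0,0,0.01,0,0,0],
    [0,0,0.01,0,0,0],
    [0,0,0.01,0,0,0],
    [0,0,0.01,0,0,0],
  ],
)

```text
time: 14.92
tool_pos: [0.4933, -0.0495, 0.0978]
tool_rot: [3.141, -0.0, 1.995]
contact_force: [-5.4, 2.3, 15.9]
opening: 0.0006
grip_force: 7.6
```

>>> move_arm(
  motion=[
    [0,0,0.01,0,0,0],
    [0,0,0.01,0,0,0],
    [0,0,0.01,0,0,0],
    [0,0,0.01,0,0,0],
  ],
)

```text
time: 15.42
tool_pos: [0.4934, -0.0495, 0.0976]
tool_rot: [3.141, 0.0, 1.995]
contact_force: [-8.4, 3.1, 21.8]
opening: 0.0003
grip_force: 10.9
```

The lever is on its hard stop. I retract and look.

>>> move_arm(
  motion=[
    [0,0,-0.2,0,0,0],
    [0,0,-0.6,0,0,0],
    [0,0,-1,0,0,0],
    [0,0,-1,0,0,0],
  ],
)

```text
time: 15.92
tool_pos: [0.4951, -0.0501, 0.1982]
tool_rot: [3.137, 0.004, 1.995]
contact_force: [0.5, 0.3, -0.2]
opening: 0.0007
grip_force: 0.0
```

>>> move_arm(
  motion=[
    [0.5,0,-0.4,0,0,0],
    [1,0,-0.8,0,0,0],
    [1,0,-0.8,0,0,0],
    [1,0,-0.8,0,0,0],
  ],
)

```text
time: 16.42
tool_pos: [0.452, 0.0413, 0.2744]
tool_rot: [-3.14, -0.0, 1.995]
contact_force: [-0.4, 0.9, -0.6]
opening: 0.0006
grip_force: 0.0
```

Run:
```python
from h import *
c=cam('scene'); cv2.imwrite('pics/s5.png',cv2.resize(c['image'][200:380,220:420,::-1],None,fx=3.3,fy=3.3))
f=240/np.tan(np.radians(c['vfov']/2)); v,u=np.mgrid[:480,:640]; z=c['range_z']
X=(np.stack([(u-c['cx'])/f*z,-(v-c['cy'])/f*z,-z,np.ones_like(z)],-1)@c['extrinsics'].T)[...,:3]-[.505,-.075,0]
I=c['image'].astype(int); F=np.stack([X@[.911,.411,0],X@[-.411,.911,0],X[...,2]],-1)
m=(I[...,0]>120)&(I[...,1]<70)&(abs(F[...,0])<.03)&(abs(F[...,1])<.12)
R=F[m]
for a in np.arange(-.01,.07,.01):
    q=R[(R[:,1]>=a)&(R[:,1]<a+.01)]
    if len(q): print(a.round(2),len(q),np.percentile(q[:,2],95).round(4))
```

```text
0.0 7 0.0951
0.01 9 0.0953
0.02 8 0.0965
0.03 9 0.0978
0.04 9 0.0988
0.05 10 0.1
```

View pics/s5.png

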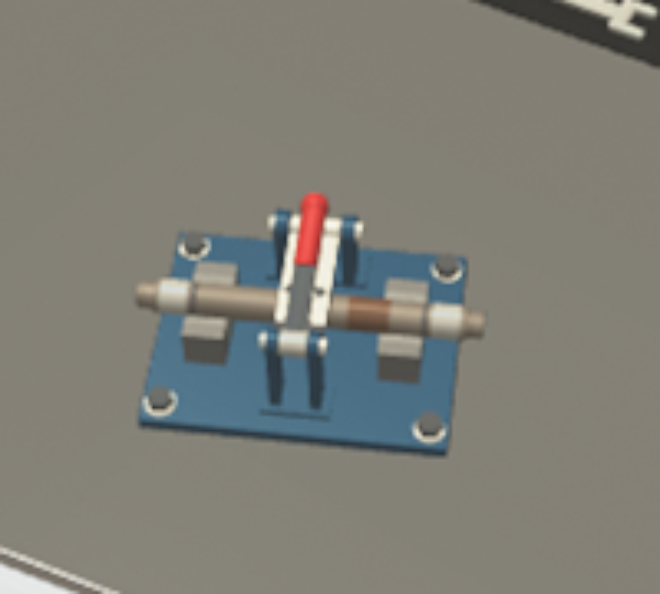

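The picture shows the lever lying down over the closed strap, with the red grip from (305,260) to (315,200). Its slope of about 0.1 rad matches the 1.47 stop, the shaft is still in its cradles, and nothing touches the robot.

```bash
python3 -c "
from cell import robot
print(robot.hand_in())"
```

```text
the job is handed in; nothing more can be done
None
```

The strap is closed on the shaft, the cam lever is down on its stop, the shaft is still in its cradles, and the job was handed in at about 16.5 s with no verdict returned.

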